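# Stand the long rasp in the bench tool cup

## Robot

A 6-joint arm with a two-finger parallel gripper is mounted at the origin on the work surface. World frame = base frame: x ahead of the robot, y to its left, z up, the work surface at z = 0. Lengths are in mm, angles in rad, forces in N, time in s.
With the tool pointing down it reaches from about 350 to 975 mm from the base axis. Payload 7.1 kg.
Tool frame: the origin (TCP) lies on the front face of the gripper's body, between the roots of the fingers; the fingertips stand 80 mm ahead of it and the grasp point (between the pads) lies 61 mm ahead of it (env.tips_ahead is the distance from the TCP to the fingertips, in mm); z points along the fingers, y is the line along which they close (so a half turn about z gives the same grasp; the last joint's range is limited). The gripper opens to 88 mm and grips with 3 to 60 N. Pads are 20 mm wide; open, the fingers measure 115 mm over their backs; the gripper's body (75 mm by 178 mm) begins 61 mm behind the grasp point.
Start: joints at [1.228, 0.423, 1.63, -0, 1.089, -0.019], TCP at [198.825, 592.515, 302.675] pointing down, gripper open.
Joint ranges: [-3, 3], [-0.9, 2.11], [0.09, 2.58], [-1.31, 4.45], [0.11, 2.69], [-2.54, 2.54]. Speed limits (rad/s): [2.39, 2.39, 3.01, 3.14, 3.14, 3.14].

## Interface

Orientations are given as a unit quaternion [x, y, z, w].
In Python, from station import env, set_gripper, viewer, workorder gives the robot as it stands. Calls block until the motion is done:
- env.reach(position, orientation): joint-space move of the TCP to a pose.
- env.move_l(position, rot=None, rate=150, f_stop=None): straight line of the TCP; rot=None keeps the orientation; rate is the mean speed in mm/s. With f_stop (N) it stops when the force on the tool has changed by that much, and returns True; else False.
- env.move_joints(angles): joint-space move.
- set_gripper(opening): finger opening in mm; the grip force is fixed at half the most; returns when the fingers have stopped.
- env.hold(seconds).
- env.ik(position, orientation): joint angles nearest the present ones, or None.
- env.read_state(): the state.
- viewer.camera(name): name is "scene" or "top" or "wrist"; returns the picture (480x640x3 uint8, blue, green, red); there is no depth.
- viewer.camera_params(name): a dict with "fx", "fy", "cx", "cy" (pixels), "dist" ([k1, k2, p1, p2, k3] as OpenCV has them; the pictures are not rectified), "pose" (4x4, takes a point from camera to world coordinates); the wrist camera has in their place "tool_from_camera" (4x4, takes a point from camera to tool coordinates, whose origin is the TCP and whose axes are the flange's). Camera axes: x right, y up, looking along -z (the intrinsics and any distortion apply to the point x, -y, -z); pixel columns grow to the right and rows downward; lengths in mm; the calibration is good to about 2 mm. A picture is of the moment at which its call begins: read the wrist's pose just before it. camera_params takes no time and is no camera call.
A pose or a line that the arm cannot do raises env.IKError and nothing moves.
- workorder.sign_off(): hands the job in; it is judged then, once.
The state is a dict: "time_s": time; "qpos": joint angles; "dq": joint speeds; "tau": joint torques, N m; "tool_pos": TCP position; "orientation": TCP orientation; "force": force on the tool from outside, world axes, zero at the start; "wrist_torque": the same for the moment, N m; "width": finger opening in mm; "grip_force": force on a finger pad.
Only numpy, scipy, OpenCV 4.12 (cv2) and the standard library are available. Lean on these libraries where they do the work, as an engineer would, in place of code of your own. Each camera call takes 0.05 s, during which the arm holds its last target. There are 200 camera calls.

## Task

In the orthopaedic workshop, take the long rasp, the longest of the three tools leaning in the sloped wooden rack, and stand it blade down in the empty tall steel cup on the bench. Lower it in rather than dropping it, let go, and leave the other two tools in the rack.

Things in the scene. Friction and masses are not known exactly. Their poses are not given: they have to be found in the camera images.
- rasp_mid (a point): Longest tool, 210 mm: steel blade 14 mm thick, 120 mm long, brass ferrule (19 mm thick) at its top, then wooden handle 26 mm thick, 90 mm long. Point: on the axis, half-way; z from blade foot to handle top, so the handle's middle is 60 mm along +z. Starts 55 mm deep in one of a fixed wooden rack's 3 sockets, top leaning 30-35 deg towards the robot (rack yaw to 14 deg); draw it out along its axis.
- cup_floor (a point): Tall narrow cup of plain steel, screwed to the bench by a round flange 72 mm in diameter; outside diameter 46 mm, inside 40 mm, wall 3 mm, rim 90 mm above the bench. The point is the centre of its inner floor, 5 mm above the bench (inner depth 85 mm); z points up. Fixed and empty.
- punch_mid (a point): Short punch in another socket of the same rack, leaning alike: steel shank 14 mm in diameter, wooden handle 24 mm in diameter at the top, 125 mm long in all. The point lies on its axis half-way along, z towards the handle. To be left in its socket.
- brush_mid (a point): Short round glue brush in another socket of the same rack, leaning alike: wooden handle 14 mm in diameter in the socket, pale head 26 mm in diameter at the top, 140 mm long in all. The point lies on its axis half-way along, z towards the head. To be left in its socket.
Things that resemble listed ones, but are neither listed nor needed, are in the scene too. Leave any orange, turquoise or yellow look-alike of the part that bears cup_floor alone.

How it is judged:
By the outcome, as a careful person would: the job done as asked, in the order asked, and still so for the second after the job is handed in, with the robot touching nothing.
It also fails if it takes over 38 s, if anything falls off the work surface, if the arm or the gripper's body presses on something with over 40 N, if the wrist force passes 120 N, or if a joint passes its speed limit or range.

## Working session

There is one attempt and no reset: what is moved stays moved. The work goes in short steps, each a Python script; the robot and the scene stay as the last script left them, time stands still between calls to the robot, and variables do not carry over. Pictures are saved under pics/ and viewed, at most 10 in all, crops included, and the job is handed in when it is done.

```bash
mkdir -p pics; ls; python3 - <<'E'
from station import env,viewer
import cv2
for n in("scene","top"):
    cv2.imwrite(f"pics/{n}0.png",viewer.camera(n)); p=viewer.camera_params(n); print(n,p)
print(viewer.camera_params("wrist"))
print(env.read_state())
E
```

```text
pics
scene {'fx': 541.9197226380771, 'fy': 541.9197226380771, 'cx': 310.39947224830513, 'cy': 226.0959578259602, 'dist': array([-0.08438889,  0.        ,  0.        ,  0.        ,  0.        ]), 'pose': array([[ 4.48506171e-01, -5.84421135e-01,  6.76235278e-01,
         1.25035924e+03],
       [ 8.93573907e-01,  3.09436469e-01, -3.25230295e-01,
        -3.06805056e+02],
       [-1.91803990e-02,  7.50133994e-01,  6.61007643e-01,
         7.53099584e+02],
       [ 0.00000000e+00,  0.00000000e+00,  0.00000000e+00,
         1.00000000e+00]])}
top {'fx': 523.5921659184289, 'fy': 523.5921659184289, 'cx': 323.7720593886617, 'cy': 243.02859752662366, 'dist': array([-0.08388086,  0.        ,  0.        ,  0.        ,  0.        ]), 'pose': array([[-1.04578176e-02,  9.94422400e-01, -1.04951055e-01,
         4.70316924e+02],
       [-9.99619371e-01, -7.71704327e-03,  2.64869789e-02,
         2.97647894e+01],
       [ 2.55293333e-02,  1.05188104e-01,  9.94124598e-01,
         1.07142175e+03],
       [ 0.00000000e+00,  0.00000000e+00,  0.00000000e+00,
         1.00000000e+00]])}
{'fx': 360.213080
[... 544 characters left out ...]
1, 'qpos': array([ 1.22796093e+00,  4.23724884e-01,  1.63061842e+00, -5.22835981e-06,
        1.08861013e+00, -1.90104781e-02]), 'dq': array([ 3.43221017e-04, -1.86019695e-03, -1.28582220e-03,  8.72792263e-05,
        2.46301525e-04,  1.95525267e-04]), 'tau': array([ 6.08295122e-04, -5.45615458e+01, -2.74326789e+01,  6.45776954e-02,
        1.88810856e-02, -3.13334579e-05]), 'tool_pos': array([198.72014645, 592.14456571, 302.00214576]), 'orientation': array([ 1.61204711e-01,  9.86920756e-01, -6.69699195e-04, -1.20149800e-04]), 'force': array([ 0.96654487,  0.46937059, -0.23038285]), 'wrist_torque': array([ 0.0044871 ,  0.01102883, -0.01505583]), 'grip_force': 0.0, 'width': 87.62942916338328}
```

View pics/scene0.png

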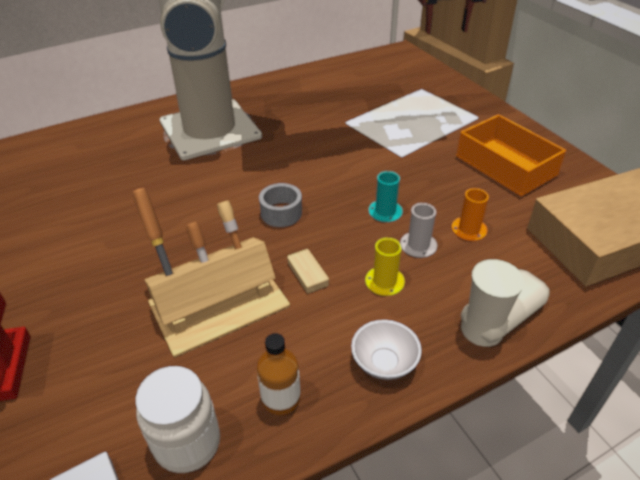

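View pics/top0.png

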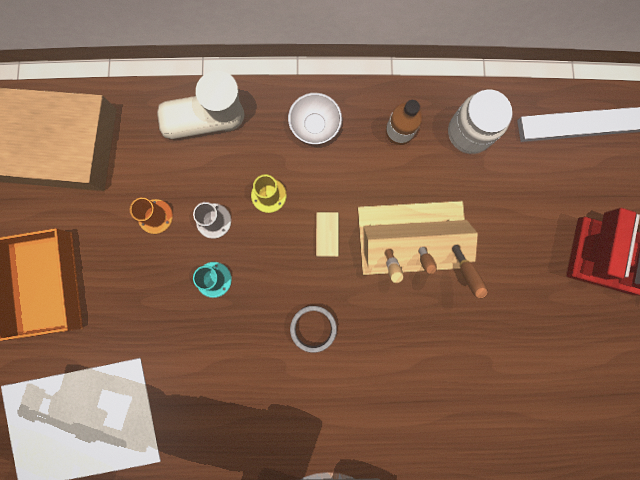

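The scene picture shows the rasp handle from (143,192) to about (158,238), and the steel cup's rim near (423,209). In the top picture the handle end is at about (482,293), the ferrule at (458,250) and the steel cup's rim at (206,215). I'll triangulate these points.

```bash
cat > h.py <<'E'
import numpy as np, cv2
from scipy.optimize import least_squares
from scipy.spatial.transform import Rotation as R
from station import env,viewer,set_gripper
def params(n):
    p=dict(viewer.camera_params(n))
    if n=="wrist":
        s=env.read_state(); T=np.eye(4); T[:3,:3]=R.from_quat(s["orientation"]).as_matrix(); T[:3,3]=s["tool_pos"]
        p["pose"]=T@p["tool_from_camera"]
    return p
def K(p): return np.array([[p["fx"],0,p["cx"]],[0,p["fy"],p["cy"]],[0,0,1]])
def proj(p,X):
    X=np.atleast_2d(X); c=(X-p["pose"][:3,3])@p["pose"][:3,:3]*[1,-1,-1]
    return cv2.projectPoints(c.reshape(-1,1,3),np.zeros(3),np.zeros(3),K(p),p["dist"])[0].reshape(-1,2)
def ray(p,uv):
    x=cv2.undistortPoints(np.array([[uv]],float),K(p),p["dist"]).ravel()
    return p["pose"][:3,3],p["pose"][:3,:3]@[x[0],-x[1],-1]
def tri(obs):
    r=least_squares(lambda X:np.concatenate([proj(p,X)[0]-uv for p,uv in obs]),[550,0,100]); return r.x,r.fun.round(1)
def onz(p,uv,z):
    o,d=ray(p,uv); return o+d*(z-o[2])/d[2]
E
python3 - <<'E'
from h import *
s,t=params("scene"),params("top")
for n,a,b in[("top",(144,194),(482,292)),("ferr",(157,237),(459,252)),("cup",(423,209),(206,215))]: print(n,*tri([(s,a),(t,b)]))
print(onz(s,(423,209),90),onz(t,(206,215),90))
for n,c in(("scene",(110,160,300,340)),("top",(350,190,490,310))):
    im=cv2.imread(f"pics/{n}0.png")[c[1]:c[3],c[0]:c[2]]
    cv2.imwrite(f"pics/{n}c.png",cv2.resize(im,None,fx=4,fy=3.3 if 0 else 4,interpolation=cv2.INTER_CUBIC)[:600])
E
```

```text
top [ 478.9772341  -252.00042417  202.40131676] [-3.9 -0.4 -3.8 -1. ]
ferr [ 546.97505607 -243.30183187  154.10768559] [4.2 0.3 4.4 1.2]
cup [629.99523786 227.99695782  92.04319389] [-1.3  0.2 -1.2 -0.7]
[628.67921912 232.35341696  90.        ] [629.03328897 226.16570098  90.        ]
```

View pics/topc.png

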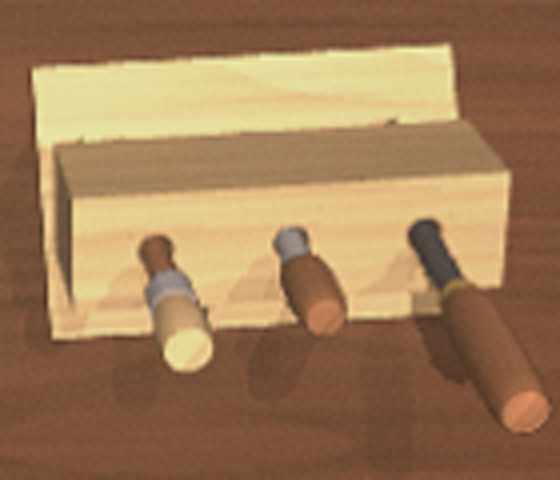

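View pics/scenec.png

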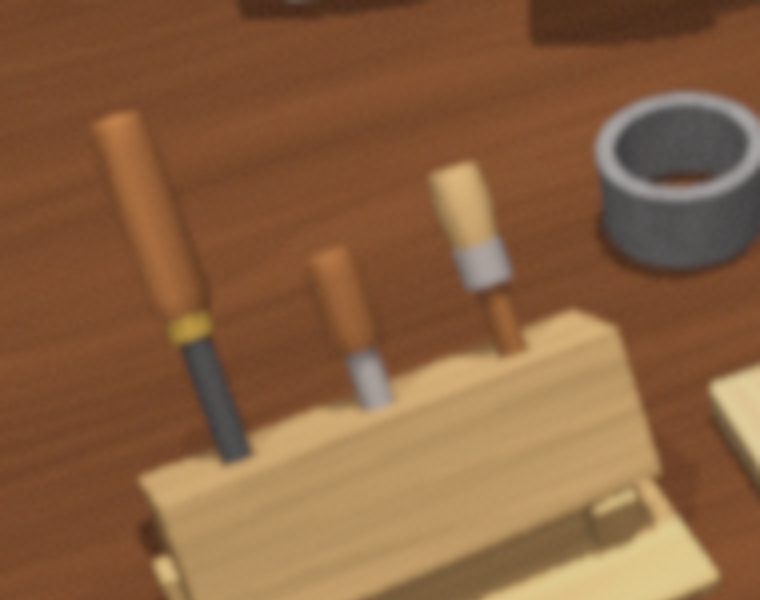

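```bash
python3 - <<'E'
from h import *
s,t=params("scene"),params("top")
a=tri([(s,(139.5,189.8)),(t,(481.3,292.8))]); b=tri([(s,(157,239.3)),(t,(464.3,262))])
print(a,b,np.linalg.norm(a[0]-b[0]))
def f(v):
    P=v[:3]; d=v[3:]/np.linalg.norm(v[3:]); Q=P-90*d; B=P-115*d
    e=[proj(s,P)[0]-(139.5,189.8),proj(t,P)[0]-(481.3,292.8),proj(s,Q)[0]-(157,239.3),proj(t,Q)[0]-(464.3,262)]
    for p,q in((s,(168,273.)),(t,(456.3,249))): # line constraint
        u,w=proj(p,[P,B]); n=np.array([-(w-u)[1],(w-u)[0]])/np.linalg.norm(w-u); e.append([n@(np.array(q)-u)])
    return np.concatenate(e)
r=least_squares(f,[480,-250,200,-.5,0,.85]); d=r.x[3:]/np.linalg.norm(r.x[3:]); print(r.x[:3],d,r.fun.round(1),"lean",np.degrees(np.arccos(d[2])),"yaw",np.degrees(np.arctan2(-d[1],-d[0])))
print("foot",r.x[:3]-210*d,"mid handle",r.x[:3]-45*d)
im=cv2.imread("pics/scene0.png")
E
```

```text
(array([ 476.41482451, -252.94066418,  209.32244435]), array([-1.2, -0.1, -1.2, -0.3])) (array([ 532.08255223, -249.13488755,  139.90311324]), array([0.3, 0. , 0.3, 0.1])) 89.06415315533108
[ 476.93613466 -252.62942385  209.93163428] [-0.5957227  -0.03046527  0.80261219] [-1.  -0.3 -1.3 -0.6 -0.1  0.6  0.4  1.   1.  -0.9] lean 36.61972270212108 yaw 2.9275571977911503
foot [ 602.037902   -246.2317164    41.38307407] mid handle [ 503.74365623 -251.25848654  173.81408566]
```

```bash
cat >> h.py <<'E'
def frame(d,s=1):
    z=-np.array(d)/np.linalg.norm(d); y=np.cross([0,0,1],z); y*=s/np.linalg.norm(y)
    return R.from_matrix(np.c_[np.cross(y,z),y,z]).as_quat()
def shot(name,n="wrist"):
    p=params(n); im=viewer.camera(n); cv2.imwrite(f"pics/{name}.png",im); return p,im
E
python3 - <<'E'
from h import *
l,w=np.radians([35,3.2]); d=np.array([-np.sin(l)*np.cos(w),-np.sin(l)*np.sin(w),np.cos(l)])
P=np.array([477,-252.6,209.5]); M=P-42*d
for s in(1,-1):
    print(s,env.ik(M+161*d,frame(d,s)),env.ik(M+61*d,frame(d,s)),env.ik(np.array([629,229,330]),frame([0,0,1],s)))
s=1 if env.ik(M+161*d,frame(d,1)) is not None else -1
q=env.ik(M+161*d,frame(d,s)); print(s,q)
st=env.read_state(); env.move_l(st["tool_pos"]+[0,0,120],rate=250)
env.reach(M+161*d,frame(d,s)); set_gripper(60)
p,im=shot("w1")
for a in(0,45,90,115): print(a,proj(p,P-a*d)[0].round(1))
print(env.read_state()["time_s"],env.read_state()["tool_pos"]-(M+161*d))
E
```

```text
h.py:23: RuntimeWarning: divide by zero encountered in scalar divide
  z=-np.array(d)/np.linalg.norm(d); y=np.cross([0,0,1],z); y*=s/np.linalg.norm(y)
h.py:23: RuntimeWarning: invalid value encountered in multiply
  z=-np.array(d)/np.linalg.norm(d); y=np.cross([0,0,1],z); y*=s/np.linalg.norm(y)
  r = _umath_linalg.det(a, signature=signature)
Traceback (most recent call last):
  File "h.py", line 24, in frame
    return R.from_matrix(np.c_[np.cross(y,z),y,z]).as_quat()
           ~~~~~~~~~~~~~^^^^^^^^^^^^^^^^^^^^^^^^^^
  File "scipy/spatial/transform/_rotation.pyx", line 1159, in scipy.spatial.transform._rotation.Rotation.from_matrix
numpy.linalg.LinAlgError: SVD did not converge
```

```bash
python3 - <<'E'
from h import *
l,w=np.radians([35,3.2]); d=np.array([-np.sin(l)*np.cos(w),-np.sin(l)*np.sin(w),np.cos(l)])
P=np.array([477,-252.6,209.5]); M=P-42*d
v=lambda a:[-1e-6*np.cos(a),-1e-6*np.sin(a),1]
for s in(1,-1):
    for X,e in((M+161*d,d),(M+61*d,d),(M+200*d,d),(np.array([629,229,330]),v(w)),(np.array([629,229,330]),v(.8))):
        q=env.ik(X,frame(e,s)); print(s,None if q is None else np.round(q,2))
E
```

```text
1 None
1 None
1 None
1 [ 0.33  0.46  1.5  -0.    1.18 -1.3 ]
1 [ 0.33  0.46  1.5   0.    1.18 -2.04]
-1 [-0.79  0.12  2.17  0.86  0.6   0.06]
-1 [-0.69  0.34  2.14  1.16  0.44 -0.2 ]
-1 [-0.84  0.04  2.16  0.78  0.69  0.12]
-1 [ 0.33  0.46  1.5  -0.    1.18  1.85]
-1 [0.33 0.46 1.5  0.   1.18 1.1 ]
```

```bash
python3 - <<'E'
from h import *
l,w=np.radians([35,3.2]); d=np.array([-np.sin(l)*np.cos(w),-np.sin(l)*np.sin(w),np.cos(l)])
P=np.array([477,-252.6,209.5]); M=P-42*d
st=env.read_state(); env.move_l(st["tool_pos"]+[0,0,100],rate=250)
env.reach(M+161*d,frame(d,-1)); set_gripper(60)
p,im=shot("w1")
for a in(0,45,90,115): print(a,proj(p,P-a*d)[0].round(1))
print(env.read_state()["time_s"],env.read_state()["tool_pos"]-(M+161*d))
E
```

```text
0 [321.5 267.9]
45 [321.7 246.5]
90 [321.8 231.4]
115 [321.9 224.7]
4.425 [-0.01261969 -0.0317501   0.00469328]
```

View pics/w1.png

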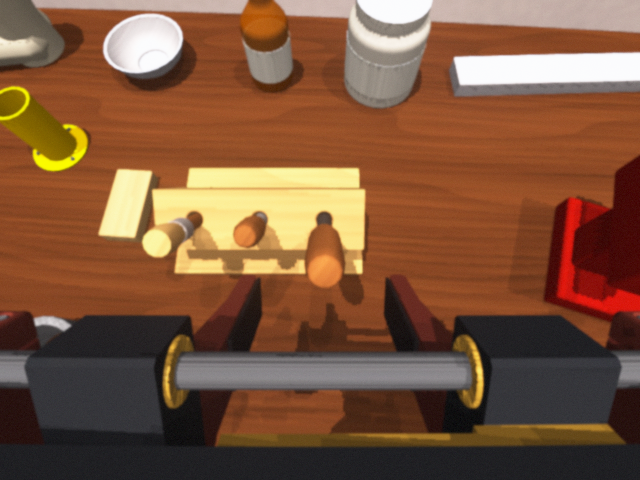

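The wrist view shows the handle's end at (325,268) and its socket at (324,219), with the rack square to the image. The prediction is off by 3 px (2 mm) sideways, so I'll correct that, grasp and draw out.

```bash
python3 - <<'E'
from h import *
l,w=np.radians([35,3.2]); d=np.array([-np.sin(l)*np.cos(w),-np.sin(l)*np.sin(w),np.cos(l)])
P=np.array([477,-254.6,209.5]); M=P-42*d
def pr(t):
    s=env.read_state(); print(t,round(s["time_s"],2),s["force"].round(1),s["wrist_torque"].round(2),round(s["width"],1),round(s["grip_force"],1))
pr("pre")
print(env.move_l(M+61*d,rate=100,f_stop=8)); pr("at")
set_gripper(15); pr("closed")
s=env.read_state(); print(s["tool_pos"]-(M+61*d))
print(env.move_l(s["tool_pos"]+25*d,rate=50,f_stop=30)); pr("25")
print(env.move_l(s["tool_pos"]+95*d,rate=80,f_stop=30)); pr("out")
shot("w2"); shot("s2","scene")
a=cv2.imread("pics/w2.png"); b=cv2.imread("pics/s2.png")
cv2.imwrite("pics/c2.png",np.hstack([cv2.resize(a[120:420,120:520],None,fx=1,fy=1),b[80:380,0:400]]))
E
```

```text
pre 4.42 [-0.2  1.   0.2] [-0.03  0.35  0.01] 60.1 0.0
False
at 5.58 [-0.7 -0.5  0. ] [ 0.02  0.4  -0.05] 60.1 0.0
closed 6.21 [-2.   1.6  2.9] [0.24 0.31 0.18] 25.6 30.0
[-0.03315634  0.16548351  0.10707224]
False
25 6.86 [0.7 1.4 0.4] [0.09 0.08 0.04] 25.2 30.0
False
out 7.88 [-0.  -0.3 -2. ] [-0.05  0.51  0.06] 25.7 30.0
```

View pics/c2.png

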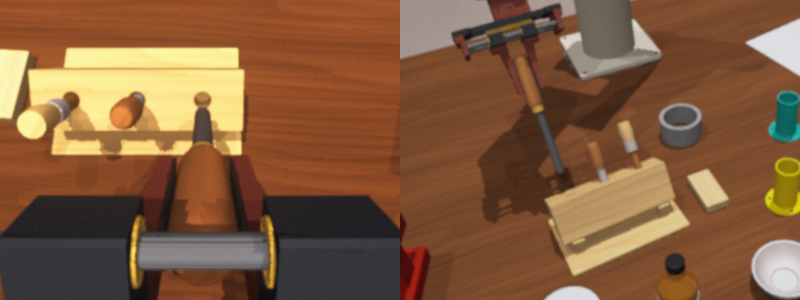

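Rasp is fully out, gripped in line with the fingers, and the other two tools are still in the rack. Next I'll carry it above the cup.

```bash
python3 - <<'E'
from h import *
s=env.read_state(); env.move_l(s["tool_pos"]+[0,0,130],rate=200)
v=[-1e-6*np.cos(.4),-1e-6*np.sin(.4),1]; q=frame(v,-1)
C=np.array([629.5,228.5])
env.reach([*C,400],q); env.move_l([*C,229+120],rate=150)
env.hold(.3)
pw,w=shot("w3"); ps,b=shot("s3","scene"); pt,t=shot("t3","top")
for p in(pw,ps,pt): print(proj(p,[[*C,90],[*C,120],[*C,240]]).round(1).tolist())
z=lambda im,x,y,W,H,f:cv2.resize(im[y:y+H,x:x+W],None,fx=f,fy=f,interpolation=cv2.INTER_CUBIC)
u=proj(pw,[*C,100])[0].astype(int); v=proj(ps,[*C,110])[0].astype(int)
print(u,v)
cx,cy=max(0,u[0]-50),max(0,u[1]-60); dx,dy=v[0]-50,max(0,v[1]-80)
print("offsets",cx,cy,dx,dy)
cv2.imwrite("pics/c3.png",np.hstack([z(w,cx,cy,100,150,4),z(b,dx,dy,100,150,4)]))
print(env.read_state()["time_s"])
E
```

```text
[[322.1, 219.2], [322.0, 226.2], [321.8, 273.7]]
[[421.6, 209.8], [423.4, 197.5], [431.4, 143.2]]
[[204.8, 214.8], [201.5, 212.2], [186.2, 200.0]]
[322 221] [422 201]
offsets 272 161 372 121
11.6083
```

View pics/c3.png

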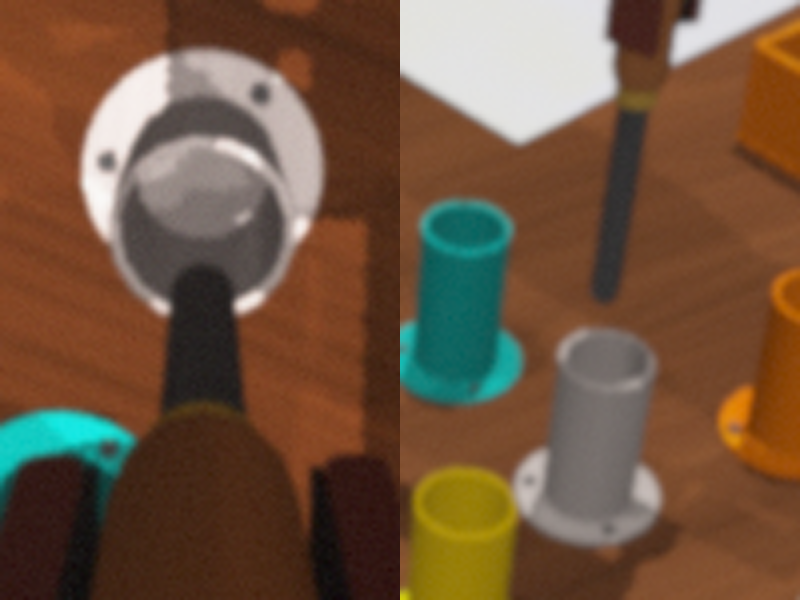

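The wrist half shows the steel rim centred at about (323.2,217.7) and the blade foot at about (322.7,233). In the scene half the rim is at (423.5,211.5) and the foot at (423,194). The blade looks slightly tilted, so I'll quantify the offset.

```bash
python3 - <<'E'
from h import *
pw,ps=params("wrist"),params("scene")
print(R.from_quat(env.read_state()["orientation"]).as_matrix()[:,:2].T.round(2))
print("cup wrist",onz(pw,(323.2,217.7),90),"scene",onz(ps,(423.5,211.5),90))
print("foot wrist z120",onz(pw,(322.7,232.5),120),"scene",onz(ps,(423,194),120))
print("foot",tri([(pw,(322.7,232.5)),(ps,(423,194))]))
im=cv2.imread("pics/t3.png")[150:300,120:320]; cv2.imwrite("pics/c4.png",cv2.resize(im,None,fx=4,fy=4,interpolation=cv2.INTER_CUBIC))
E
```

```text
[[ 0.92  0.39  0.  ]
 [ 0.39 -0.92  0.  ]]
cup wrist [630.93311425 228.04633588  90.        ] scene [635.25677096 228.8133903   90.        ]
foot wrist z120 [624.06964372 225.68158827 120.        ] scene [620.30069988 234.07921503 120.        ]
foot (array([626.18824931, 226.70067588, 127.78011191]), array([-0.1, -0.5, -0.9, -0.4]))
```

View pics/c4.png

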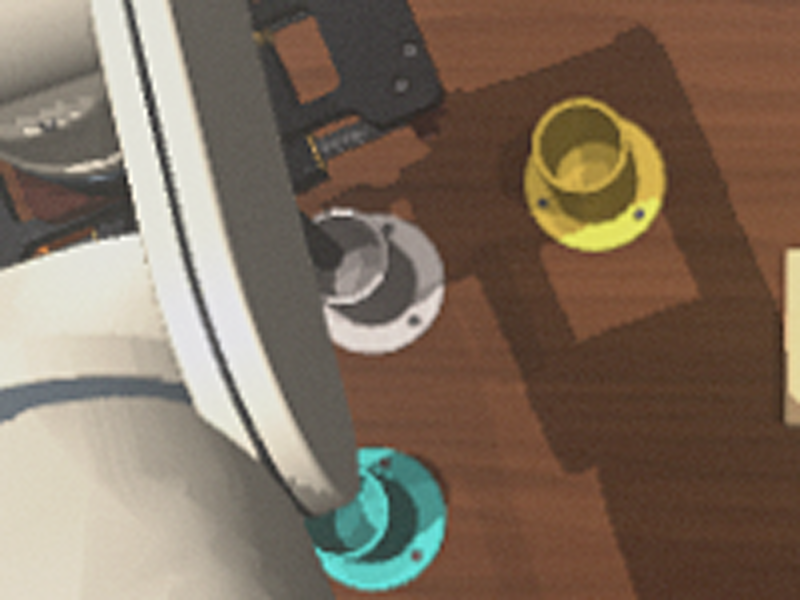

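The foot sits 5–6 mm short of the cup's centre and tilts about 1°. The blade has ±13 mm of slack in the cup. I'll add a slight tilt along the tool's x axis so that on release it settles across the fingers rather than onto one, then lower it with a force guard.

```bash
python3 - <<'E'
from h import *
def pr(t):
    s=env.read_state(); print(t,round(s["time_s"],2),s["tool_pos"].round(1),s["force"].round(1),round(s["width"],1),round(s["grip_force"],1))
R0=R.from_quat(env.read_state()["orientation"]); X=R0.as_matrix()[:,0]; Y=R0.as_matrix()[:,1]
# top leans to +X: rotate about world axis z x X
Rt=R.from_rotvec(np.radians(7)*np.cross([0,0,1],X))*R0; q=Rt.as_quat()
f=np.array([-4.5,0,224]); F=np.array([631.5,228.3])-6.2*X[:2]
tcp=lambda z:np.array([*F,z])-Rt.apply(f)
env.move_l(tcp(125),q,rate=80); env.hold(.2); pr("above")
print(env.move_l(tcp(60),rate=70,f_stop=6)); pr("in")
print(env.move_l(tcp(12),rate=60,f_stop=6)); pr("low")
shot("w5"); shot("s5","scene")
b=cv2.imread("pics/s5.png")[60:260,330:530]; a=cv2.imread("pics/w5.png")[140:340,222:422]
cv2.imwrite("pics/c5.png",cv2.resize(np.hstack([a,b]),None,fx=2,fy=2,interpolation=cv2.INTER_CUBIC))
E
```

```text
above 12.3 [654.4 238.  347.1] [-0.4  0.3 -1.8] 25.6 30.0
False
in 13.38 [655.2 238.3 282.4] [ 0.   0.4 -2. ] 25.4 30.0
False
low 14.32 [655.2 238.3 234.1] [ 0.1 -0.1 -1.8] 25.6 30.0
```

View pics/c5.png

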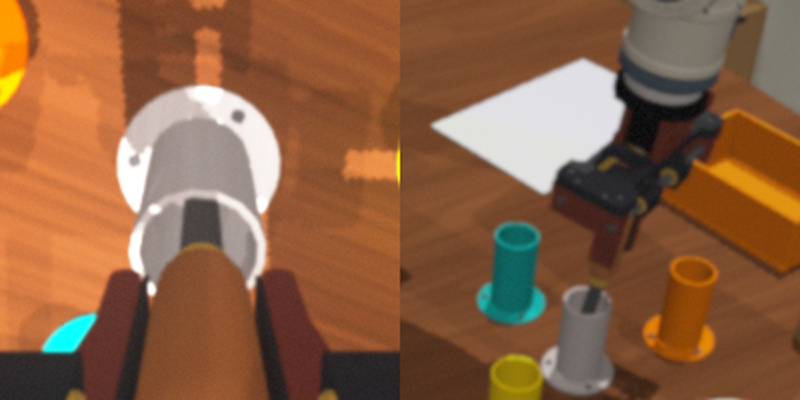

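The blade is inside the steel cup with no side contact. I'll lower it to the floor, release and retreat.

```bash
python3 - <<'E'
from h import *
def pr(t):
    s=env.read_state(); print(t,round(s["time_s"],2),s["tool_pos"].round(1),s["force"].round(1),round(s["width"],1),round(s["grip_force"],1))
s=env.read_state()
print(env.move_l(s["tool_pos"]-[0,0,22],rate=25,f_stop=5)); pr("floor")
set_gripper(45); env.hold(.3); pr("part open"); set_gripper(86); env.hold(.3); pr("open")
s=env.read_state(); z=R.from_quat(s["orientation"]).as_matrix()[:,2]
print(env.move_l(s["tool_pos"]-110*z,rate=90,f_stop=10)); pr("back")
print(env.move_l(env.read_state()["tool_pos"]+[0,0,80],rate=150)); pr("up")
shot("w6"); shot("s6","scene")
a=cv2.imread("pics/w6.png")[40:440,120:520]; b=cv2.imread("pics/s6.png")[60:340,120:520]
cv2.imwrite("pics/c6.png",np.hstack([a,np.vstack([b,np.zeros((120,400,3),np.uint8)])]))
E
```

```text
True
floor 14.83 [655.3 238.4 229. ] [-0.1 -0.2  4.5] 25.9 30.0
part open 15.66 [654.7 238.1 227.9] [ 0.4  0.1 -0.7] 45.4 0.0
open 16.75 [654.7 238.2 227.9] [-0.9  1.1  0.2] 86.1 0.0
False
back 18.12 [666.8 243.3 336.2] [ 0.5  0.6 -0.4] 85.8 0.0
False
up 18.8 [666.4 243.1 415.3] [-0.3 -0.2  0.3] 86.5 0.0
```

View pics/c6.png

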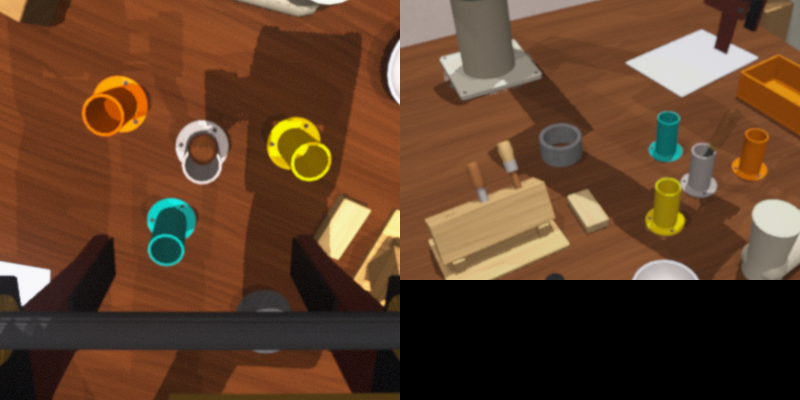

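The rasp stands in the steel cup leaning on its rim, with its handle top at wrist-crop (203,148). The gripper is clear, and the punch and brush are still in the rack.

```bash
python3 -c "
from station import workorder
print(workorder.sign_off())"
```

```text
the job is handed in; nothing more can be done
None
```

The long rasp is standing blade down in the steel cup, leaning against the rim; I lowered it in until it touched the floor before letting go, the punch and brush are still in the rack, and I handed the job in just after 18.8 s.

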